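# Seat the vial stoppers with the roller

### The job

Three vial stoppers stand proud in the rack. Without grasping or lifting the roller, press on it from above and roll it along the deck over all three stoppers so that each is pushed fully home, then leave it standing still on the marked line at the far end of the deck. Touch the stoppers only with the roller, feel your way so that you never bear on the roller with more than about 25 N, and leave the other things on the bench alone.

Things in the scene. Friction and masses are not known exactly. Their poses are not given: they have to be found in the camera images.
- rack: fixed white vial rack, 146 mm wide (its x), 290 mm long (its y, the rolling direction), origin at the centre of its underside on the bench; flat deck 55 mm above the origin. Side rails, 10 mm wide, stand 12 mm above the deck along both long edges (126 mm between them); 6 mm lips, 8 mm thick, close both ends. The three stoppers stand on the centre line at y = -38, 0 and +38 mm.
- roller_center (a point): middle of the roller, on its axis: a loose, solid-ended aluminium drum, 90 mm diameter, 112 mm long, about 0.75 kg, too wide to grasp. It lies across the deck between the rails, axis along the rack's x, and starts at the -y end. Only its position is of use. It rolls with hardly any resistance and runs down off a proud stopper unless kept in check; its weight alone does not seat one.
- mark: the marked line: dark steel strip, 4 mm wide, flush across the deck near the rack's +y end, with small ears over both rails; origin at its middle on the deck surface, axes along the rack's. The roller's axis must come to rest above it.
- stopper0 (a joint): push-in depth (m) of the stopper nearest the roller's start (rack y = -38 mm), a flat black rubber disc, 26 mm diameter: 0 = raised, 0.005 = fully home on a hard stop. Head heights differ and are not measured: a stopper that is home still stands 0 to 2.5 mm above the deck, a raised one 5 mm more. About 16 N on it (roller weight included) moves it; it stays where it is left.
- stopper1 (a joint): the same for the middle stopper (rack y = 0)
- stopper2 (a joint): the same for the stopper farthest from the roller's start (rack y = +38 mm)
- reagent: bystander: amber bottle, 72 mm diameter, 150 mm high, origin under its base
- beaker: bystander: glass beaker, 70 mm diameter, 85 mm high, origin under its base
- jar: bystander: small white jar, 52 mm diameter, 60 mm high, origin under its base

How it is judged:
By the outcome, as a careful person would: the job done as asked, in the order asked, and still so for the second after the job is handed in, with the robot touching nothing.
It also fails if it takes over 72 s, if anything falls off the work surface, if the arm or the gripper's body presses on something with over 40 N, if the wrist force passes 120 N, or if a joint passes its speed limit or range.

### The arm

A 6-joint arm with a two-finger parallel gripper is mounted at the origin on the work surface. World frame = base frame: x ahead of the robot, y to its left, z up, the work surface at z = 0. Lengths are in m, angles in rad, forces in N, time in s.
With the tool pointing down it reaches from about 0.25 to 0.85 m from the base axis. Payload 12.5 kg.
Tool frame: the origin (TCP) lies at the very end of the fingers, on their centre line; the grasp point (between the pads) lies 19 mm behind it; z points along the fingers, x is the direction in which the jaws open and shut, and the axes are right-handed (so a half turn about z gives the same grasp; the last joint's range is limited). The gripper opens to 93 mm and grips with 3 to 60 N. Pads are 15 mm wide; open, the fingers measure 128 mm over their backs; the gripper's body (75 mm by 188 mm) begins 65 mm behind the grasp point.
Start: joints at [-1.352, 0.351, 1.652, -0, 1.139, -0.085], TCP at [0.165, -0.525, 0.219] pointing down, gripper open.
Joint ranges: [-2.75, 2.75], [-0.79, 2.1], [0.01, 2.65], [-1.57, 4.71], [0.07, 3.14], [-2.87, 2.87]. Speed limits (rad/s): [2.22, 2.22, 2.79, 3.14, 3.14, 3.14].

### API

Orientations are given as a rotation vector (axis times angle).
In Python, from rig import robot gives the robot as it stands.
- The arm moves only by the tool jog_arm, never from a script. Its argument "rows" is text: rows parted by semicolons, each of 4 numbers parted by spaces: the shift along the tool's x, y, z in m, then the turn about the tool's z in degrees. In form: dx dy dz roll; .... A call has 1 to 20 rows; each row shifts and turns the commanded pose from where the row before left it, along the tool's axes as they then stand; what a row does not reach is not made up. A row lasts 1/12 s, in which the tool goes at most 41.7 mm and 7.16 degrees, less where a joint would pass 70% of its speed; a pose out of reach is approached as far as the arm can. A call is refused whole if a number of a shift passes 0.0417 or a number of a turn 7.16, either way. A call with a gripper value outside its range is refused whole. "grip" is the opening, from 0 (shut) to 1 (fully open), set as the call begins (left out, the last holds). The fingers move at their own pace and stop on an object; "squeeze" is the grip in N (left out, the last holds). Time passes only in rows, so rows that do not move let the fingers close. It gives the time, the measured TCP pose, the force and the opening at its end, in the units of the state.
- robot.read_state(): the state, without advancing time (a new reading comes with each control period).
- robot.camera(name): name is "scene" or "side" or "wrist"; returns (picture, depth): 384x512x3 uint8, red, green, blue; 384x512 float32, m along the optical axis (not along the pixel's ray), 0 where there is no reading.
- robot.get_calibration(name): a dict with "fx", "fy", "cx", "cy" (pixels), "k1" (the pictures are not rectified: a ray, as slopes to the right and down, at radius r is drawn at 1 + k1 r^2 times it, then the intrinsics apply), "extrinsics" (4x4, takes a point from camera to world coordinates); the wrist camera has in their place "T_tool_cam" (4x4, takes a point from camera to tool coordinates, whose origin is the TCP and whose axes are the tool frame's). Camera axes: x right, y up, looking along -z (the intrinsics and any distortion apply to the point x, -y, -z); pixel columns grow to the right and rows downward; lengths in m; the calibration is good to about 2 mm. A picture is of the moment at which its call begins: read the wrist's pose just before it. get_calibration takes no time and is no camera call.
- robot.close_job(): hands the job in, once; it reports no verdict.
The state is a dict: "clock": time; "joint_positions": joint angles; "joint_vel": joint speeds; "joint_torque": joint torques, N m; "tcp_pos": TCP position; "eef_rot": TCP orientation; "force": force on the tool from outside, world axes, zero at the start; "ft_torque": the same for the moment, N m; "opening": opening from 0.0 (shut) to 1.0 (fully open).
Only numpy, scipy, OpenCV 4.12 (cv2) and the standard library are available. Lean on these libraries where they do the work, as an engineer would, in place of code of your own. Each camera call takes 0.05 s, during which the arm holds its last target. There are 200 camera calls.

## Working session

There is one attempt and no reset: what is moved stays moved. The work goes in short steps, Python scripts to look and compute and a tool call to move; the robot and the scene stay as the last step left them, time stands still between calls to the robot, and variables do not carry over. Pictures are saved under pics/ and viewed, about 8 in all and at most 12, crops included, and the job is handed in when it is done.

Besides the shell and the picture viewer there is one more tool, called after ">>>" as name(argument=value, ...) on one line, values as JSON. jog_arm: Moves the arm, as the interface text tells. Its arguments: {"type":"object","properties":{"rows":{"type":"string"},"grip":{"type":"number"},"squeeze":{"type":"number"}},"required":["rows"]}

```bash
mkdir -p pics; ls
cat > h.py <<'E'
import numpy as np,cv2
from rig import robot
from scipy.spatial.transform import Rotation as R
def save(n,im): cv2.imwrite('pics/'+n+'.png',im[...,::-1])
def cloud(name,depth,st=None):
    c=robot.get_calibration(name)
    v,u=np.mgrid[0:384,0:512].astype(np.float64)
    K=np.array([[c['fx'],0,c['cx']],[0,c['fy'],c['cy']],[0,0,1]])
    p=np.stack([u.ravel(),v.ravel()],1)[:,None]
    d=np.array([c['k1'],0,0,0,0.])
    s=cv2.undistortPoints(p,K,d).reshape(384,512,2)
    P=np.stack([s[...,0]*depth,-s[...,1]*depth,-depth,np.ones_like(depth)],-1)
    if name=='wrist':
        T=np.eye(4);T[:3,:3]=R.from_rotvec(st['eef_rot']).as_matrix();T[:3,3]=st['tcp_pos'];T=T@c['T_tool_cam']
    else:T=np.array(c['extrinsics'])
    W=(P@T.T)[...,:3]; W[depth==0]=np.nan
    return W
E
python3 - <<'E'
from h import *
s=robot.read_state();print(s)
ims=[]
for n in['scene','side']:
    im,d=robot.camera(n);save(n,im);np.savez(n+'.npz',im=im,d=d,W=cloud(n,d))
    print(n,robot.get_calibration(n))
E
```

```text
pics
{'clock': 0.0, 'joint_positions': array([-1.35161116e+00,  3.51211599e-01,  1.65241157e+00, -2.52585173e-05,
        1.13912395e+00, -8.46069453e-02]), 'joint_vel': array([-0.00056636, -0.00103386,  0.0006247 , -0.00029692,  0.0022422 ,
       -0.00133532]), 'joint_torque': array([ 3.91791240e-03, -4.97302687e+01, -2.85246009e+01,  7.01417215e-02,
        2.58290092e-02, -7.75516764e-05]), 'tcp_pos': array([ 0.16446674, -0.52447201,  0.21811969]), 'eef_rot': array([-2.53140715e+00,  1.85927854e+00,  1.38898722e-03]), 'force': array([ 0.51088714, -0.43670966,  0.18129191]), 'ft_torque': array([-0.02347837, -0.01770441, -0.0106562 ]), 'opening': 0.9991643616296503}
scene {'fx': 424.11348451526237, 'fy': 424.11348451526237, 'cx': 256.3569324336445, 'cy': 191.46622330957842, 'k1': 0.04090873241315187, 'extrinsics': array([[-0.07257548, -0.57144092,  0.81742772,  1.77836507],
       [ 0.99733486, -0.04772973,  0.05518205,  0.10754408],
       [ 0.00748232,  0.81925402,  0.57338195,  0.93809847],
       [ 0.        ,  0.        ,  0.        ,  1.        ]])}
side {'fx': 481.76641737967606, 'fy': 481.76641737967606, 'cx': 263.86776481903286, 'cy': 187.00706366524273, 'k1': -0.11051778427237413, 'extrinsics': array([[-0.86514296,  0.2488635 , -0.43542465, -0.05939817],
       [-0.5010513 , -0.46662902,  0.72883808,  1.01773378],
       [-0.02180058,  0.84871922,  0.52839419,  0.81865745],
       [ 0.        ,  0.        ,  0.        ,  1.        ]])}
```

View pics/scene.png

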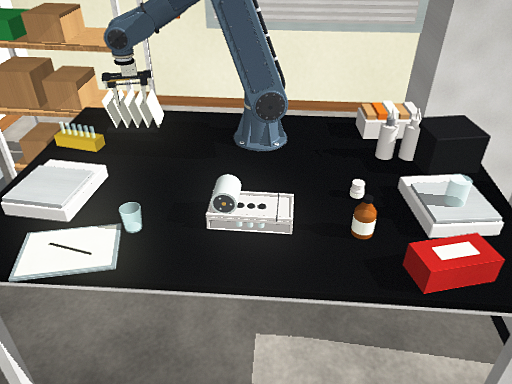

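View pics/side.png

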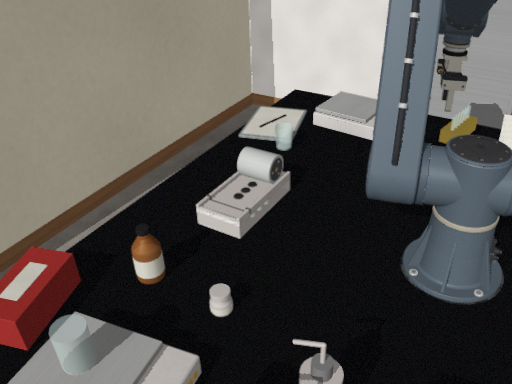

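Both views show the rack mid-bench. In the scene image the roller is at about (226,195), the stoppers at (243–263,206) and the mark at (278,205). The gripper is parked above a plate holder. I'll locate everything from depth next.

Run:
```python
from h import *
from scipy.optimize import least_squares
for n in['scene','side']:
    f=np.load(n+'.npz');W=f['W'];im=f['im'].astype(int)
    X=W.reshape(-1,3); c=im.reshape(-1,3)
    reg=(abs(X[:,0]-.5)<.35)&(abs(X[:,1])<.32)
    # find rack: 0.045<z<0.075
    m=reg&(X[:,2]>.045)&(X[:,2]<.072)&(c.min(1)>90)
    P=X[m][:,:2].astype(np.float32)
    lab=None
    med=np.median(P,0);P=P[np.linalg.norm(P-med,axis=1)<.18]
    print(n,m.sum(),med,cv2.minAreaRect(P))
    hi=reg&(X[:,2]>.085)&(X[:,2]<.16)&(np.linalg.norm(X[:,:2]-med,axis=1)<.2)
    H=X[hi];print('hi',len(H),H.min(0),H.max(0),np.median(H,0))
    np.save(n+'_hi.npy',H)
    # dark pixels on deck
    dk=reg&(X[:,2]>.045)&(X[:,2]<.075)&(c.max(1)<90)&(np.linalg.norm(X[:,:2]-med,axis=1)<.17)
    mask=dk.reshape(384,512).astype(np.uint8)
    k,l,s,ce=cv2.connectedComponentsWithStats(mask)
    for i in range(1,k):
        if s[i,4]>=8: print(s[i],X[(l==i).ravel()].mean(0))
```

```text
scene 1902 [0.63260823 0.04403437] ((0.6105384826660156, 0.010375842452049255), (0.28944286704063416, 0.15572106838226318), 89.56622314453125)
hi 823 [ 0.54836374 -0.11909907  0.0850436 ] [ 0.66972638 -0.02987032  0.15020175] [ 0.64489825 -0.07015549  0.13078111]
[237 203   7   5  28] [ 0.61133991 -0.02694545  0.05934968]
[247 203   8   5  30] [0.61091631 0.00891176 0.05965612]
[258 204   8   5  33] [0.61262168 0.04740994 0.06031332]
[218 209  12   3  19] [ 0.6615926  -0.07636007  0.07096729]
side 2426 [0.5985376  0.05679845] ((0.6082881689071655, 0.023086264729499817), (0.27018439769744873, 0.15164141356945038), 89.78585815429688)
hi 1103 [ 0.54647764 -0.11875519  0.08503705] [ 0.66447801 -0.02487005  0.14843096] [ 0.59228225 -0.04640984  0.1245028 ]
[273 173   8   8  16] [ 0.5508415  -0.07993358  0.07068256]
[248 182   9   5  30] [ 0.60649924 -0.02742148  0.06017908]
[241 188   9   5  33] [0.60743198 0.00964715 0.05919217]
[234 193   9   6  40] [0.60848796 0.04824109 0.0604181 ]
[249 209   2   4   8] [0.53825538 0.09797908 0.06123411]
```

>>> jog_arm(rows="0 0 -0.02 5.8;0 0 -0.02 5.8;0 0 -0.01 5.8;-0.025 -0.0247 0 0;-0.025 -0.0247 0 0;-0.025 -0.0247 0 0;-0.025 -0.0247 0 0;-0.025 -0.0247 0 0;-0.025 -0.0247 0 0;-0.025 -0.0247 0 0;-0.025 -0.0247 0 0;-0.025 -0.0247 0 0;-0.025 -0.0247 0 0;-0.025 -0.0247 0 0;-0.025 -0.0247 0 0;-0.025 -0.0247 0 0;-0.025 -0.0247 0 0;-0.025 -0.0247 0 0;-0.025 -0.0247 0 0;-0.025 -0.0247 0 0", grip=0, squeeze=20)

```text
clock: 1.77
tcp_pos: [0.5853, -0.0982, 0.2683]
eef_rot: [2.221, -2.221, -0.001]
force: [0.2, -0.5, -0.0]
opening: 0.006
```

Run:
```python
from h import *
s=robot.read_state();im,d=robot.camera('wrist');save('w1',im);W=cloud('wrist',d,s)
np.savez('w1.npz',im=im,d=d,W=W)
print(robot.get_calibration('wrist'), s['tcp_pos'],s['eef_rot'],s['force'],s['clock'],s['opening'])
```

```text
{'fx': 286.37255592750876, 'fy': 286.37255592750876, 'cx': 251.24770436480574, 'cy': 190.34279200502797, 'k1': -0.039704265494147586, 'T_tool_cam': array([[ 9.99999293e-01,  8.76556840e-04,  8.03200828e-04,
         1.89968075e-04],
       [ 1.05795127e-03, -9.64304361e-01, -2.64794223e-01,
        -7.35900749e-02],
       [ 5.42422874e-04,  2.64794886e-01, -9.64304607e-01,
        -1.65523178e-01],
       [ 0.00000000e+00,  0.00000000e+00,  0.00000000e+00,
         1.00000000e+00]])} [ 0.58526731 -0.09818754  0.26832747] [ 2.22142966e+00 -2.22094555e+00 -7.51872111e-04] [ 0.24308924 -0.52128753 -0.01162858] 1.7667 0.005514665762399374
```

View pics/w1.png

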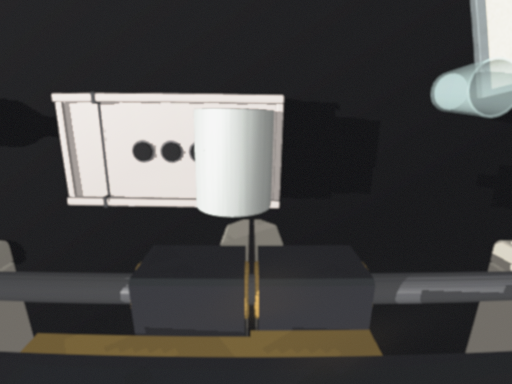

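The wrist view shows the rack (55–283, 95–207), the mark at x≈103, the stoppers at y≈151, the roller at (235,157) and the closed fingertips at (251,235).

Run:
```python
from h import *
from scipy.optimize import least_squares
f=np.load('w1.npz');W=f['W'];im=f['im'].astype(int)
u=lambda m:W[m]
v,uu=np.mgrid[0:384,0:512]
reg=(uu>40)&(uu<300)&(v>80)&(v<215)
Z=W[...,2]
bright=im.min(2)>110
deck=reg&bright&(Z>.048)&(Z<.062);rail=reg&bright&(Z>.062)&(Z<.073)
print('deck z',np.median(Z[deck]),'rail z',np.median(Z[rail]),rail.sum())
P=W[rail|deck][:,:2].astype(np.float32);print(cv2.minAreaRect(P))
r=W[rail];xm=r[:,0].mean()
for s in(r[:,0]<xm,r[:,0]>xm):
    a=np.polyfit(r[s][:,1],r[s][:,0],1);print('rail',a,'at y=.01',np.polyval(a,.01),r[s][:,1].min(),r[s][:,1].max())
dk=reg&(im.max(2)<90)&(Z>.05)&(Z<.075)
k,l,s,c=cv2.connectedComponentsWithStats(dk.astype(np.uint8))
for i in range(1,k):
    if s[i,4]>15: print(s[i],W[l==i].mean(0), W[l==i][:,2].std())
mk=(uu>95)&(uu<112)&(v>92)&(v<207)&(im.max(2)<140)&(Z>.045)
q=W[mk];print('mark',len(q),np.polyfit(q[:,0]-.61,q[:,1],1),q[:,0].min(),q[:,0].max())
H=W[reg&(Z>.11)&(Z<.16)]
def res(p):
    # axis through (.61,y0,z0), dir (1,a,0)
    n=np.hypot(1,p[2]);dy=((H[:,1]-p[0])-p[2]*(H[:,0]-.61))/n
    return np.hypot(dy,H[:,2]-p[1])-.045
o=least_squares(res,[-.08,.1,0],loss='soft_l1',f_scale=.001);print('roller y0,z0,slope',o.x,np.abs(o.fun).mean(),H[:,0].min(),H[:,0].max(),H[:,2].max())
```

```text
deck z 0.054673602598911686 rail z 0.06633261125926959 3003
((0.6084511280059814, 0.008525088429450989), (0.2913757562637329, 0.146543949842453), 89.12531280517578)
rail [0.01474512 0.54227909] at y=.01 0.5424265390271278 -0.13582479204813094 0.1530263978019108
rail [0.01418548 0.67623775] at y=.01 0.6763796093726158 -0.13739134117020935 0.1507115342994943
[134 142  19  19 281] [0.60944907 0.04445798 0.05957527] 0.0013925241058798596
[162 143  20  18 273] [0.60884778 0.00674938 0.05882709] 0.001142296197931669
[191 147   3  11  27] [ 0.60843051 -0.02061175  0.0590497 ] 0.0006312086989223135
mark 209 [-0.01494074  0.09893773] 0.5351506914920379 0.6723432267253471
roller y0,z0,slope [-0.07769095  0.09918945 -0.01591973] 0.0005015666491104608 0.549565761660153 0.6630159791804264 0.14597487534926712
```

>>> jog_arm(rows="-0.004 -0.0108 0.02 0.83;-0.0042 -0.0109 0.03 0;0 0 0.03 0;0 0 0.02 0;0 0 0.01 0;0 0 0.004 0;0 0 0.002 0;0 0 0 0;0 0 0 0")

```text
clock: 2.57
tcp_pos: [0.6068, -0.0919, 0.154]
eef_rot: [-2.204, 2.237, -0.003]
force: [-0.5, 0.4, -0.1]
opening: 0.003
```

Run:
```python
from h import *
s=robot.read_state();im,d=robot.camera('wrist');save('w2',im[120:330,100:420]);print(s['tcp_pos'],s['eef_rot'],s['force'])
```

```text
[ 0.60676556 -0.09194261  0.15400291] [-2.2044324   2.2367195  -0.00268567] [-0.46093322  0.36577582 -0.13643558]
```

View pics/w2.png

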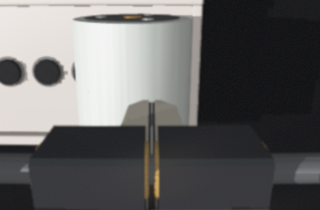

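>>> jog_arm(rows="0 0 0.002 0;0 0 0.002 0;0 0 0.002 0;0 0 0.001 0;0 0 0.0005 0;0 0 0 0;0 0 0 0")

```text
clock: 3.2
tcp_pos: [0.6062, -0.0917, 0.1451]
eef_rot: [2.205, -2.237, -0.0]
force: [-0.2, 0.0, 0.6]
opening: 0.006
```

>>> jog_arm(rows="0 0 0.0005 0;0 0 0.0005 0;0 0 0 0;0 0 0 0")

```text
clock: 3.53
tcp_pos: [0.6062, -0.0917, 0.1442]
eef_rot: [-2.205, 2.237, -0.0]
force: [0.3, -0.4, 0.8]
opening: 0.009
```

>>> jog_arm(rows="0 0 0.0005 0;0 0 0 0;0 0 0 0")

```text
clock: 3.78
tcp_pos: [0.6063, -0.0918, 0.1441]
eef_rot: [-2.205, 2.237, -0.001]
force: [-1.5, -1.2, 4.6]
opening: 0.003
```

>>> jog_arm(rows="0 0 0.0005 0;0 0 0 0;0 0 0 0")

```text
clock: 4.03
tcp_pos: [0.6064, -0.0919, 0.1439]
eef_rot: [-2.205, 2.237, -0.001]
force: [-3.9, -0.6, 8.3]
opening: 0.003
```

>>> jog_arm(rows="0 0 0.0005 0;0 0 0 0;0 0 0 0")

```text
clock: 4.28
tcp_pos: [0.6064, -0.0921, 0.1438]
eef_rot: [-2.205, 2.237, -0.002]
force: [-4.5, -1.1, 12.3]
opening: 0.006
```

>>> jog_arm(rows="-0.002 0 0 0;-0.002 0 0 0;-0.002 0 0 0;-0.002 0 0 0;-0.002 0 0 0;0 0 0 0")

```text
clock: 4.78
tcp_pos: [0.6066, -0.0818, 0.1446]
eef_rot: [-2.205, 2.237, -0.002]
force: [-6.8, -0.6, 19.4]
opening: 0.006
```

>>> jog_arm(rows="-0.002 0 0 0;-0.002 0 0 0;-0.002 0 0 0;-0.002 0 0 0;-0.002 0 0 0;0 0 0 0")

```text
clock: 5.28
tcp_pos: [0.6068, -0.0717, 0.145]
eef_rot: [-2.205, 2.237, -0.003]
force: [-8.6, -0.0, 22.3]
opening: 0.003
```

```bash
cat >> h.py <<'E'
def roller(n='scene'):
    """roller axis y at x=.607, z, slope from a fixed camera, plus x extent and state"""
    from scipy.optimize import least_squares
    im,d=robot.camera(n);W=cloud(n,d);s=robot.read_state();X=W.reshape(-1,3);c=im.reshape(-1,3).astype(int)
    H=X[(X[:,2]>.09)&(X[:,2]<.145)&(abs(X[:,0]-.607)<.05)&(X[:,1]>-.14)&(X[:,1]<.16)&(np.ptp(c,axis=1)<30)&(c.min(1)>100)]
    def res(p):
        dy=(H[:,1]-p[0])-p[2]*(H[:,0]-.607);return np.hypot(dy,H[:,2]-p[1])-.045
    o=least_squares(res,[np.median(H[:,1]),.1,0],loss='soft_l1',f_scale=.001)
    print(n,'y,z,slope',o.x.round(4),'mae',np.abs(o.fun).mean().round(4),len(H),'tcp',s['tcp_pos'].round(4),'F',s['force'].round(1),s['clock'])
E
python3 -c "
from h import *
roller('scene');roller('side')"
```

```text
scene y,z,slope [-0.0655  0.0999 -0.0158] mae 0.001 324 tcp [ 0.6068 -0.0718  0.145 ] F [-8.4  0.1 22.8] 5.3333
side y,z,slope [-0.0661  0.1    -0.0206] mae 0.0017 696 tcp [ 0.6069 -0.0718  0.145 ] F [-8.7  0.1 22. ] 5.3833
```

>>> jog_arm(rows="0 0.0004 -0.0005 0;0 0.0003 -0.0003 0;0 0 0 0")

```text
clock: 5.63
tcp_pos: [0.6066, -0.0718, 0.1451]
eef_rot: [-2.204, 2.236, -0.004]
force: [-2.6, 0.0, 14.2]
opening: 0.006
```

>>> jog_arm(rows="-0.002 0 0 0;-0.002 0 0 0;-0.002 0 0 0;0 0 0 0")

```text
clock: 5.97
tcp_pos: [0.6067, -0.0656, 0.1452]
eef_rot: [-2.204, 2.236, -0.004]
force: [-3.1, 0.1, 14.3]
opening: 0.001
```

>>> jog_arm(rows="-0.002 0 0 0;-0.002 0 0 0;-0.002 0 0 0;0 0 0 0")

```text
clock: 6.3
tcp_pos: [0.6069, -0.0596, 0.1451]
eef_rot: [-2.205, 2.236, -0.004]
force: [-2.2, -0.2, 13.9]
opening: 0.007
```

>>> jog_arm(rows="-0.002 0 0 0;-0.002 0 0 0;0 0 0 0")

```text
clock: 6.55
tcp_pos: [0.6069, -0.056, 0.1451]
eef_rot: [-2.205, 2.236, -0.005]
force: [-2.3, -2.5, 13.3]
opening: 0.005
```

```bash
python3 -c "
from h import *
roller('scene');roller('side')"
```

```text
scene y,z,slope [-0.0577  0.1003 -0.0148] mae 0.0011 317 tcp [ 0.6069 -0.0561  0.1452] F [-2.1 -2.6 13.9] 6.6
side y,z,slope [-0.0582  0.1    -0.0065] mae 0.0019 678 tcp [ 0.6069 -0.0562  0.1452] F [-2.3 -2.6 14.2] 6.65
```

>>> jog_arm(rows="-0.002 0 0 0;-0.002 0 0 0;0 0 0 0")

```text
clock: 6.9
tcp_pos: [0.607, -0.052, 0.1451]
eef_rot: [-2.205, 2.236, -0.005]
force: [-2.6, -2.5, 13.4]
opening: 0.001
```

>>> jog_arm(rows="-0.002 0 0 0;-0.002 0 0 0;0 0 0 0")

```text
clock: 7.15
tcp_pos: [0.6071, -0.048, 0.145]
eef_rot: [-2.205, 2.236, -0.004]
force: [-0.9, -2.0, 12.3]
opening: 0.009
```

>>> jog_arm(rows="-0.002 0 0.0001 0;-0.002 0 0.0001 0;-0.002 0 0 0;0 0 0 0")

```text
clock: 7.48
tcp_pos: [0.6072, -0.0417, 0.1446]
eef_rot: [-2.205, 2.236, -0.004]
force: [-0.4, -0.9, 11.1]
opening: 0.002
```

>>> jog_arm(rows="-0.002 0 0 0;-0.002 0 0.0001 0;-0.002 0 0.0001 0;0 0 0 0")

```text
clock: 7.82
tcp_pos: [0.6071, -0.0356, 0.1441]
eef_rot: [-2.205, 2.236, -0.003]
force: [-0.1, 0.4, 9.0]
opening: 0.006
```

```bash
python3 -c "
from h import *
roller('scene');roller('side')"
```

```text
scene y,z,slope [-0.0478  0.1002 -0.014 ] mae 0.001 313 tcp [ 0.6071 -0.0357  0.1441] F [-0.5 -0.1  8.3] 7.8667
side y,z,slope [-0.0485  0.1001 -0.0197] mae 0.0017 680 tcp [ 0.6071 -0.0358  0.1441] F [-0.2 -1.   8.6] 7.9167
```

>>> jog_arm(rows="0 0 -0.002 0;0 0 -0.002 0;0.013 0 -0.001 0;0.013 0 0 0;0 0 0.002 0;0 0 0.002 0;0 0 0 0")

```text
clock: 8.5
tcp_pos: [0.606, -0.0625, 0.1452]
eef_rot: [-2.204, 2.238, -0.001]
force: [-4.8, -0.1, 13.0]
opening: 0.003
```

```bash
python3 -c "
from h import *
roller('scene');roller('side')"
```

```text
scene y,z,slope [-0.0631  0.1003 -0.0149] mae 0.001 339 tcp [ 0.6061 -0.0623  0.1452] F [-4.3  0.2 12.7] 8.55
side y,z,slope [-0.0637  0.0998 -0.013 ] mae 0.0018 691 tcp [ 0.6061 -0.0622  0.1452] F [-4.1  0.4 12.3] 8.6
```

>>> jog_arm(rows="0 0 -0.001 0;0 0 -0.002 0;0 0 -0.002 0;0.007 0 0 0;0.007 0 0 0;0.007 0 0 0;0 0 0.0015 0;0 0 0 0;0 0 0 0", grip=0.15)

```text
clock: 9.35
tcp_pos: [0.6054, -0.0828, 0.1473]
eef_rot: [2.205, -2.238, -0.001]
force: [0.7, -0.2, -0.3]
opening: 0.15
```

```bash
python3 -c "
from h import *
roller('scene');roller('side');
im,d=robot.camera('side');save('s2',cv2.resize(im[110:260,180:330],(600,600)))"
```

```text
scene y,z,slope [-0.064   0.1002 -0.0128] mae 0.0011 345 tcp [ 0.6055 -0.0826  0.1474] F [ 0.2 -0.4  0.7] 9.4
side y,z,slope [-0.0647  0.0999 -0.011 ] mae 0.0018 703 tcp [ 0.6056 -0.0825  0.1474] F [ 0.6 -0.1 -0.5] 9.45
```

View pics/s2.png

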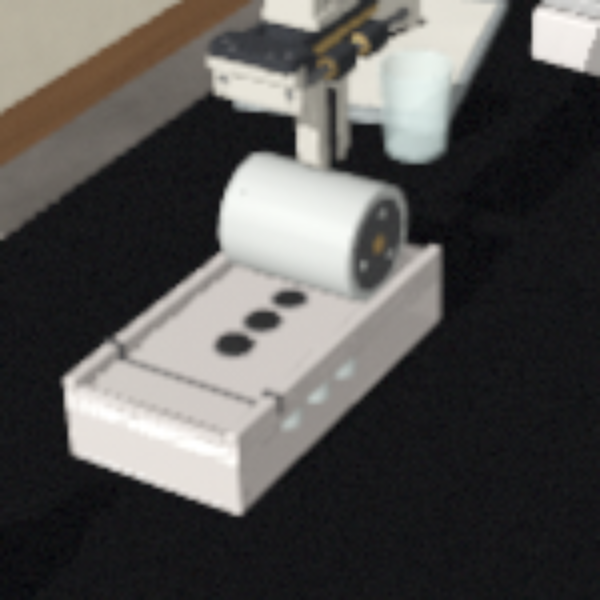

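The view shows the drum off the stoppers, near the start end, with the fingers just behind its top. I'll lower again and roll.

>>> jog_arm(rows="0 0 0.0015 0;0 0 0.0005 0;0 0 0.0005 0;0 0 0.0005 0;0 0 0 0;0 0 0 0")

```text
clock: 10.0
tcp_pos: [0.6056, -0.0828, 0.1449]
eef_rot: [-2.205, 2.237, -0.0]
force: [-1.6, -0.0, 4.6]
opening: 0.146
```

>>> jog_arm(rows="0 0 0.0005 0;0 0 0.0005 0;0 0 0 0;0 0 0 0")

```text
clock: 10.33
tcp_pos: [0.6057, -0.0829, 0.1447]
eef_rot: [-2.205, 2.237, -0.001]
force: [-5.0, 0.0, 12.6]
opening: 0.151
```

>>> jog_arm(rows="-0.002 0.0003 0.0001 0;-0.002 0 0 0;-0.002 0 0 0;-0.002 0 0 0;-0.002 0 0 0;0 0 0 0")

```text
clock: 10.83
tcp_pos: [0.6059, -0.0726, 0.1451]
eef_rot: [-2.205, 2.236, -0.002]
force: [-5.2, 0.9, 15.6]
opening: 0.15
```

>>> jog_arm(rows="-0.002 0 0 0;-0.002 0 0 0;-0.002 0 0 0;-0.002 0 0 0;-0.002 0 0 0;0 0 0 0")

```text
clock: 11.33
tcp_pos: [0.606, -0.0625, 0.145]
eef_rot: [-2.205, 2.236, -0.002]
force: [-5.5, 0.6, 15.5]
opening: 0.149
```

>>> jog_arm(rows="-0.002 0 0 0;-0.002 0 0.0001 0;-0.002 0 0.0001 0;-0.002 0 0.0001 0;0 0 0 0")

```text
clock: 11.75
tcp_pos: [0.6062, -0.0544, 0.1447]
eef_rot: [-2.205, 2.236, -0.002]
force: [-5.9, 0.7, 15.1]
opening: 0.148
```

```bash
python3 -c "
from h import *
roller('scene');roller('side')"
```

```text
scene y,z,slope [-0.0499  0.1001 -0.0125] mae 0.001 326 tcp [ 0.6062 -0.0545  0.1447] F [-3.3  0.9 15.2] 11.8
side y,z,slope [-0.0507  0.1    -0.01  ] mae 0.0017 704 tcp [ 0.6062 -0.0546  0.1447] F [-4.5  0.9 15.2] 11.85
```

>>> jog_arm(rows="-0.002 0 0.0001 0;-0.002 0 0 0;-0.002 0 0 0;-0.002 0 0 0;0 0 0 0")

```text
clock: 12.27
tcp_pos: [0.6066, -0.0469, 0.1446]
eef_rot: [-2.205, 2.236, -0.004]
force: [-3.5, -2.3, 13.0]
opening: 0.153
```

>>> jog_arm(rows="-0.002 0 0 0;-0.002 0 0 0;-0.002 0 0 0;0 0 0 0")

```text
clock: 12.6
tcp_pos: [0.6067, -0.0409, 0.1449]
eef_rot: [-2.205, 2.236, -0.004]
force: [-4.3, -1.5, 16.6]
opening: 0.156
```

>>> jog_arm(rows="-0.002 0 0 0;-0.002 0 0 0;0 0 0 0")

```text
clock: 12.85
tcp_pos: [0.6068, -0.0368, 0.1451]
eef_rot: [-2.205, 2.236, -0.004]
force: [-4.7, -1.2, 17.6]
opening: 0.153
```

```bash
python3 -c "
from h import *
roller('scene');roller('side')"
```

```text
scene y,z,slope [-0.0413  0.1001 -0.0196] mae 0.001 301 tcp [ 0.6068 -0.0369  0.1451] F [-4.3 -0.7 17.7] 12.9
side y,z,slope [-0.042   0.0999 -0.0086] mae 0.0017 681 tcp [ 0.6068 -0.0369  0.1451] F [-3.8  0.8 17.4] 12.95
```

>>> jog_arm(rows="-0.002 0.0002 0 0;-0.002 0 0 0;-0.002 0 0 0;-0.002 0 0 0;0 0 0 0")

```text
clock: 13.37
tcp_pos: [0.6071, -0.0286, 0.1453]
eef_rot: [-2.204, 2.236, -0.005]
force: [-3.5, 0.0, 17.9]
opening: 0.146
```

>>> jog_arm(rows="-0.002 0 0 0;-0.002 0 0 0;-0.002 0 0 0;-0.002 0 0 0;0 0 0 0")

```text
clock: 13.78
tcp_pos: [0.6072, -0.0205, 0.1451]
eef_rot: [-2.204, 2.235, -0.005]
force: [-4.1, 1.0, 15.9]
opening: 0.149
```

```bash
python3 -c "
from h import *
roller('scene');roller('side')"
```

```text
scene y,z,slope [-0.033   0.1003 -0.0154] mae 0.0009 313 tcp [ 0.6072 -0.0206  0.1451] F [-3.1  0.6 16.9] 13.8333
side y,z,slope [-0.0337  0.1002 -0.0112] mae 0.0018 665 tcp [ 0.6072 -0.0206  0.1451] F [-2.9  1.3 16.6] 13.8833
```

>>> jog_arm(rows="-0.002 0.0002 0 0;-0.002 0 0 0;-0.002 0 0 0;0 0 0 0")

```text
clock: 14.22
tcp_pos: [0.6071, -0.0144, 0.1448]
eef_rot: [-2.204, 2.235, -0.004]
force: [-0.6, 1.3, 14.6]
opening: 0.151
```

>>> jog_arm(rows="-0.002 0 0 0;-0.002 0 0.0001 0;0 0 0 0")

```text
clock: 14.47
tcp_pos: [0.6071, -0.0103, 0.1446]
eef_rot: [-2.204, 2.235, -0.004]
force: [-0.0, 1.0, 13.2]
opening: 0.149
```

```bash
python3 -c "
from h import *
roller('scene');roller('side')"
```

```text
scene y,z,slope [-0.0278  0.1003 -0.0192] mae 0.0009 317 tcp [ 0.6071 -0.0104  0.1445] F [-0.4  2.8 11.9] 14.5167
side y,z,slope [-0.0286  0.1004 -0.0145] mae 0.0017 664 tcp [ 0.6071 -0.0105  0.1445] F [-1.3  1.7 12.7] 14.5667
```

>>> jog_arm(rows="0 0 -0.0007 0;0 0 -0.0007 0;0 0 -0.0015 0;0 0 -0.003 0;0 0 0 0;0.0125 0 0 0;0.0125 0 0 0;0.0125 0 0 0;0 0 0.002 0;0 0 0 0")

```text
clock: 15.4
tcp_pos: [0.6051, -0.0493, 0.1463]
eef_rot: [2.203, -2.239, -0.001]
force: [-1.1, 1.3, -0.3]
opening: 0.149
```

```bash
python3 -c "
from h import *
roller('scene');roller('side')"
```

```text
scene y,z,slope [-0.0281  0.1004 -0.0143] mae 0.0009 327 tcp [ 0.6052 -0.0487  0.1465] F [0.2 0.3 0.1] 15.45
side y,z,slope [-0.0285  0.1001 -0.0171] mae 0.0017 713 tcp [ 0.6052 -0.0483  0.1466] F [ 0.  -0.1 -0.3] 15.5
```

>>> jog_arm(rows="-0.001 -0.001 0.001 0;0 0 0.0005 0;0 0 0.0005 0;0 0 0.0005 0;0 0 0 0;0 0 0 0")

```text
clock: 16.0
tcp_pos: [0.6069, -0.0471, 0.1451]
eef_rot: [-2.205, 2.236, -0.002]
force: [0.4, -0.5, 5.1]
opening: 0.15
```

>>> jog_arm(rows="0 0.0002 0.0005 0;0 0 0 0;0 0 0 0")

```text
clock: 16.25
tcp_pos: [0.607, -0.0471, 0.145]
eef_rot: [-2.205, 2.236, -0.003]
force: [-1.0, -0.4, 8.6]
opening: 0.153
```

>>> jog_arm(rows="-0.002 0.0002 0.0005 0;-0.002 0 0 0;-0.002 0 0 0;0 0 0 0")

```text
clock: 16.58
tcp_pos: [0.6073, -0.0409, 0.1453]
eef_rot: [-2.204, 2.235, -0.004]
force: [-1.1, 0.1, 13.2]
opening: 0.151
```

>>> jog_arm(rows="-0.002 0 0 0;-0.002 0 0 0;-0.002 0 0 0;0 0 0 0")

```text
clock: 16.92
tcp_pos: [0.6074, -0.0349, 0.1454]
eef_rot: [-2.204, 2.235, -0.004]
force: [-1.1, -0.3, 15.1]
opening: 0.147
```

>>> jog_arm(rows="-0.002 0 0 0;-0.002 0 0 0;-0.002 0 0 0;0 0 0 0")

```text
clock: 17.25
tcp_pos: [0.6075, -0.0292, 0.1454]
eef_rot: [-2.205, 2.235, -0.005]
force: [-1.8, -2.6, 15.1]
opening: 0.149
```

```bash
python3 -c "
from h import *
roller('scene');roller('side')"
```

```text
scene y,z,slope [-0.0193  0.1004 -0.0234] mae 0.001 310 tcp [ 0.6075 -0.0293  0.1454] F [-2.2 -1.9 14.4] 17.3
side y,z,slope [-0.02    0.1    -0.0087] mae 0.0016 720 tcp [ 0.6075 -0.0294  0.1455] F [-1.7 -1.8 15.7] 17.35
```

>>> jog_arm(rows="-0.002 0 0 0;-0.002 0 0 0;-0.002 0 0 0;0 0 0 0")

```text
clock: 17.68
tcp_pos: [0.6076, -0.0232, 0.1453]
eef_rot: [-2.204, 2.235, -0.005]
force: [-0.6, -2.3, 13.7]
opening: 0.149
```

>>> jog_arm(rows="-0.002 0 0.0001 0;-0.002 0 0 0;-0.002 0 0 0;0 0 0 0")

```text
clock: 18.02
tcp_pos: [0.6075, -0.017, 0.1449]
eef_rot: [-2.205, 2.235, -0.004]
force: [-1.1, -1.3, 11.2]
opening: 0.152
```

>>> jog_arm(rows="-0.002 0 0.0001 0;-0.002 0 0 0;-0.002 0 0 0;0 0 0 0")

```text
clock: 18.35
tcp_pos: [0.6075, -0.0112, 0.1446]
eef_rot: [-2.205, 2.236, -0.004]
force: [-0.9, -2.3, 9.3]
opening: 0.145
```

```bash
python3 -c "
from h import *
roller('scene');roller('side')"
```

```text
scene y,z,slope [-0.0104  0.1001 -0.0139] mae 0.001 299 tcp [ 0.6074 -0.0113  0.1446] F [-0.7 -2.3 10.1] 18.4
side y,z,slope [-0.011   0.0999  0.0013] mae 0.0017 711 tcp [ 0.6074 -0.0114  0.1446] F [-0.2 -2.3  9.3] 18.45
```

>>> jog_arm(rows="-0.002 0 0.0003 0;-0.002 0 0.0001 0;-0.002 0 0 0;0 0 0 0")

```text
clock: 18.78
tcp_pos: [0.6077, -0.0052, 0.1449]
eef_rot: [-2.205, 2.235, -0.005]
force: [-2.5, -0.8, 15.6]
opening: 0.151
```

>>> jog_arm(rows="-0.002 0 0 0;-0.002 0 0 0;-0.002 0 0 0;0 0 0 0")

```text
clock: 19.12
tcp_pos: [0.6078, 0.001, 0.1451]
eef_rot: [-2.205, 2.235, -0.005]
force: [-3.5, -0.7, 17.4]
opening: 0.149
```

>>> jog_arm(rows="-0.002 0 0 0;-0.002 0 0 0;-0.002 0 0 0;0 0 0 0")

```text
clock: 19.45
tcp_pos: [0.6079, 0.0071, 0.1451]
eef_rot: [-2.205, 2.235, -0.004]
force: [-3.3, 0.4, 17.2]
opening: 0.152
```

```bash
python3 -c "
from h import *
roller('scene');roller('side')"
```

```text
scene y,z,slope [-0.0016  0.1002  0.005 ] mae 0.0009 304 tcp [0.6079 0.007  0.1451] F [-2.7  0.2 17.3] 19.5
side y,z,slope [-0.0023  0.1     0.0003] mae 0.0018 708 tcp [0.6079 0.007  0.1451] F [-3.6 -0.2 18.2] 19.55
```

>>> jog_arm(rows="-0.002 0.0002 0 0;-0.002 0 0 0;-0.002 0 0 0;-0.002 0 0 0;-0.002 0 0 0;0 0 0 0")

```text
clock: 20.05
tcp_pos: [0.6078, 0.0173, 0.1448]
eef_rot: [-2.204, 2.235, -0.004]
force: [-3.3, 0.5, 15.6]
opening: 0.153
```

>>> jog_arm(rows="-0.002 0 0 0;-0.002 0 0 0;-0.002 0 0 0;-0.002 0 0 0;0 0 0 0")

```text
clock: 20.47
tcp_pos: [0.6078, 0.0254, 0.1443]
eef_rot: [-2.205, 2.235, -0.003]
force: [-0.9, 0.6, 11.0]
opening: 0.151
```

```bash
python3 -c "
from h import *
roller('scene');roller('side')"
```

```text
scene y,z,slope [ 0.0079  0.1002 -0.0045] mae 0.0009 308 tcp [0.6078 0.0254 0.1443] F [-1.1  0.4 12. ] 20.5167
side y,z,slope [ 0.007   0.1003 -0.0106] mae 0.0017 686 tcp [0.6078 0.0253 0.1443] F [-0.4  0.6 10. ] 20.5667
```

>>> jog_arm(rows="0 0 -0.0007 0;0 0 -0.0007 0;0 0 -0.0015 0;0 0 -0.003 0;0 0 0 0;0.0125 -0.0005 0 0;0.0125 -0.0005 0 0;0.0125 0 0 0;0 0 0.002 0;0 0 0 0;0 0 0 0")

```text
clock: 21.48
tcp_pos: [0.6072, -0.0129, 0.1464]
eef_rot: [2.205, -2.238, -0.001]
force: [-0.7, 0.3, 1.7]
opening: 0.15
```

```bash
python3 -c "
from h import *
roller('scene');roller('side')
im,d=robot.camera('side');save('s3',cv2.resize(im[110:260,180:330],(600,600)))"
```

```text
scene y,z,slope [ 0.0076  0.1003 -0.0095] mae 0.001 326 tcp [ 0.6072 -0.0126  0.1465] F [ 0.8 -0.3  0.6] 21.5333
side y,z,slope [ 0.0069  0.0999 -0.007 ] mae 0.0016 755 tcp [ 0.6072 -0.0125  0.1466] F [ 0.4 -0.4  0.4] 21.5833
```

View pics/s3.png

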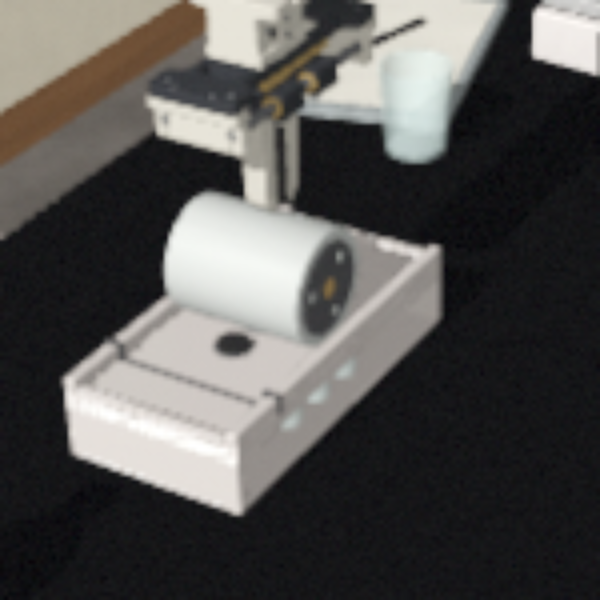

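The drum sits on stopper 1, with stopper 2 visible ahead at (233,344). I'll do the third stroke now.

>>> jog_arm(rows="-0.001 0 0.001 0;0 0 0.0005 0;0 0 0.0005 0;0 0 0.0005 0;0 0 0.0003 0;0 0 0 0;0 0 0 0")

```text
clock: 22.22
tcp_pos: [0.6076, -0.0117, 0.1448]
eef_rot: [-2.205, 2.237, -0.001]
force: [-2.5, -0.1, 8.0]
opening: 0.151
```

>>> jog_arm(rows="0 0.0002 0.0005 0;0 0 0 0;0 0 0 0")

```text
clock: 22.47
tcp_pos: [0.6077, -0.0118, 0.1447]
eef_rot: [-2.205, 2.236, -0.002]
force: [-3.4, -0.9, 11.1]
opening: 0.151
```

>>> jog_arm(rows="-0.002 0.0002 0.0002 0;-0.002 0 0 0;-0.002 0 0 0;0 0 0 0")

```text
clock: 22.8
tcp_pos: [0.6077, -0.0055, 0.145]
eef_rot: [-2.205, 2.236, -0.003]
force: [-4.2, -0.5, 14.2]
opening: 0.15
```

>>> jog_arm(rows="-0.002 0 0 0;-0.002 0 0 0;-0.002 0 0 0;0 0 0 0")

```text
clock: 23.13
tcp_pos: [0.6078, 0.0006, 0.1452]
eef_rot: [-2.205, 2.236, -0.003]
force: [-4.5, -0.3, 17.0]
opening: 0.149
```

>>> jog_arm(rows="-0.002 0 0 0;-0.002 0 0 0;-0.002 0 0 0;0 0 0 0")

```text
clock: 23.47
tcp_pos: [0.608, 0.0061, 0.1453]
eef_rot: [-2.205, 2.236, -0.004]
force: [-4.4, -2.2, 16.5]
opening: 0.149
```

```bash
python3 -c "
from h import *
roller('scene');roller('side')"
```

```text
scene y,z,slope [ 0.0164  0.1003 -0.0118] mae 0.0009 316 tcp [0.608  0.0061 0.1452] F [-4.9 -2.5 17.6] 23.5167
side y,z,slope [ 0.0155  0.1001 -0.0028] mae 0.0017 741 tcp [0.608  0.006  0.1453] F [-4.1 -2.3 16.5] 23.5667
```

>>> jog_arm(rows="-0.002 0.0002 0 0;-0.002 0 0 0;-0.002 0 0 0;0 0 0 0")

```text
clock: 23.9
tcp_pos: [0.6081, 0.0121, 0.1451]
eef_rot: [-2.205, 2.236, -0.004]
force: [-2.4, -3.1, 15.0]
opening: 0.151
```

>>> jog_arm(rows="-0.002 0 0.0001 0;-0.002 0 0.0001 0;-0.002 0 0 0;0 0 0 0")

```text
clock: 24.23
tcp_pos: [0.6082, 0.0183, 0.1447]
eef_rot: [-2.204, 2.236, -0.004]
force: [-0.9, -1.9, 13.6]
opening: 0.15
```

>>> jog_arm(rows="-0.002 0 0.0002 0;-0.002 0 0.0001 0;-0.002 0 0 0;0 0 0 0")

```text
clock: 24.57
tcp_pos: [0.6082, 0.0241, 0.1445]
eef_rot: [-2.205, 2.236, -0.004]
force: [-2.1, -2.8, 12.8]
opening: 0.15
```

```bash
python3 -c "
from h import *
roller('scene');roller('side')"
```

```text
scene y,z,slope [0.025  0.1002 0.0075] mae 0.001 299 tcp [0.6082 0.024  0.1445] F [-2.7 -2.3 13.2] 24.6167
side y,z,slope [0.0242 0.0999 0.0092] mae 0.0017 736 tcp [0.6082 0.024  0.1445] F [-2.3 -3.  12.8] 24.6667
```

>>> jog_arm(rows="-0.002 0 0.0001 0;-0.002 0 0 0;-0.002 0 0 0;0 0 0 0")

```text
clock: 25.0
tcp_pos: [0.6084, 0.0301, 0.1448]
eef_rot: [-2.205, 2.236, -0.005]
force: [-3.6, -2.4, 17.2]
opening: 0.152
```

>>> jog_arm(rows="-0.002 0 0 0;-0.002 0 0 0;-0.002 0 0 0;0 0 0 0")

```text
clock: 25.33
tcp_pos: [0.6085, 0.0363, 0.1451]
eef_rot: [-2.204, 2.235, -0.005]
force: [-4.8, -0.5, 19.3]
opening: 0.146
```

>>> jog_arm(rows="-0.002 0 0 0;-0.002 0 0 0;-0.002 0 0 0;0 0 0 0")

```text
clock: 25.67
tcp_pos: [0.6088, 0.0425, 0.1453]
eef_rot: [-2.204, 2.235, -0.005]
force: [-3.2, -0.7, 20.7]
opening: 0.155
```

```bash
python3 -c "
from h import *
roller('scene');roller('side')"
```

```text
scene y,z,slope [0.0336 0.1004 0.0247] mae 0.0009 301 tcp [0.6089 0.0423 0.1453] F [-4.3 -0.3 19. ] 25.7167
side y,z,slope [0.0329 0.1002 0.0251] mae 0.0017 729 tcp [0.6089 0.0423 0.1453] F [-4.  -0.9 19.7] 25.7667
```

>>> jog_arm(rows="-0.002 0.0002 -0.0001 0;-0.002 0 0 0;-0.002 0 0 0;-0.002 0 0 0;-0.002 0 0 0;0 0 0 0")

```text
clock: 26.27
tcp_pos: [0.6088, 0.0528, 0.1452]
eef_rot: [-2.204, 2.235, -0.004]
force: [-4.3, 1.2, 18.8]
opening: 0.152
```

>>> jog_arm(rows="-0.002 0 0 0;-0.002 0 0 0;-0.002 0 0 0;-0.002 0 0 0;0 0 0 0")

```text
clock: 26.68
tcp_pos: [0.6085, 0.0609, 0.1447]
eef_rot: [-2.204, 2.235, -0.003]
force: [-2.9, 1.0, 16.1]
opening: 0.147
```

```bash
python3 -c "
from h import *
roller('scene');roller('side')"
```

```text
scene y,z,slope [0.043  0.1007 0.0031] mae 0.001 308 tcp [0.6086 0.0608 0.1447] F [-2.6  2.1 15.1] 26.7333
side y,z,slope [ 0.0421  0.1007 -0.0039] mae 0.0017 688 tcp [0.6085 0.0608 0.1447] F [-2.9  1.5 15.8] 26.7833
```

>>> jog_arm(rows="0 0 -0.0007 0;0 0 -0.0007 0;0 0 -0.0015 0;0 0 -0.003 0;0 0 0 0;0.0125 -0.0003 0 0;0.0125 -0.0003 0 0;0.0125 0 0 0;0 0 0.002 0;0 0 0 0;0 0 0 0")

```text
clock: 27.7
tcp_pos: [0.6075, 0.0226, 0.1463]
eef_rot: [2.205, -2.238, -0.001]
force: [0.1, 0.6, 0.4]
opening: 0.151
```

```bash
python3 -c "
from h import *
roller('scene');roller('side')"
```

```text
scene y,z,slope [ 0.0423  0.1008 -0.0076] mae 0.001 308 tcp [0.6076 0.0229 0.1464] F [ 0.4  1.  -1.4] 27.75
side y,z,slope [ 0.0417  0.1004 -0.0024] mae 0.0017 748 tcp [0.6076 0.023  0.1465] F [ 0.  -0.2  0.6] 27.8
```

>>> jog_arm(rows="-0.001 0 0.001 0;0 0 0.0005 0;0 0 0.0005 0;0 0 0.0003 0;0 0 0 0;0 0 0 0")

```text
clock: 28.3
tcp_pos: [0.6084, 0.024, 0.1454]
eef_rot: [-2.205, 2.236, -0.003]
force: [-0.4, 0.0, 9.1]
opening: 0.154
```

>>> jog_arm(rows="0 0.0002 0.0004 0;0 0 0 0;0 0 0 0")

```text
clock: 28.55
tcp_pos: [0.6084, 0.024, 0.1454]
eef_rot: [-2.204, 2.235, -0.004]
force: [-0.4, -0.1, 10.6]
opening: 0.151
```

>>> jog_arm(rows="-0.002 0.0002 0.0003 0;-0.002 0 0 0;-0.002 0 0 0;-0.002 0 0 0;-0.002 0 0 0;0 0 0 0")

```text
clock: 29.05
tcp_pos: [0.6087, 0.0344, 0.1457]
eef_rot: [-2.204, 2.235, -0.005]
force: [-1.5, 0.3, 15.3]
opening: 0.151
```

>>> jog_arm(rows="-0.002 0 0 0;-0.002 0 0 0;-0.002 0 0 0;-0.002 0 0.0001 0;0 0 0 0")

```text
clock: 29.47
tcp_pos: [0.6089, 0.0425, 0.1457]
eef_rot: [-2.204, 2.234, -0.004]
force: [-1.8, -0.6, 15.3]
opening: 0.15
```

>>> jog_arm(rows="-0.002 0 0 0;-0.002 0 0 0;-0.002 0 0.0001 0;0 0 0 0")

```text
clock: 29.8
tcp_pos: [0.6089, 0.0486, 0.1455]
eef_rot: [-2.204, 2.234, -0.004]
force: [-1.1, 0.7, 14.1]
opening: 0.15
```

```bash
python3 -c "
from h import *
roller('scene');roller('side')"
```

```text
scene y,z,slope [ 0.0546  0.1007 -0.0096] mae 0.0009 293 tcp [0.6089 0.0485 0.1455] F [-1.5  0.9 15. ] 29.85
side y,z,slope [ 0.054   0.1005 -0.0114] mae 0.0016 755 tcp [0.6089 0.0484 0.1455] F [-0.3  0.7 15.3] 29.9
```

>>> jog_arm(rows="-0.002 0 0.0001 0;-0.002 0 0 0;-0.002 0 0 0;-0.002 0 0 0;0 0 0 0")

```text
clock: 30.32
tcp_pos: [0.6088, 0.0566, 0.145]
eef_rot: [-2.204, 2.235, -0.003]
force: [-0.1, 1.1, 11.6]
opening: 0.152
```

>>> jog_arm(rows="-0.002 0 0 0;-0.002 0 0 0;-0.002 0 0 0;-0.002 0 0 0;0 0 0 0")

```text
clock: 30.73
tcp_pos: [0.6088, 0.0645, 0.1452]
eef_rot: [-2.205, 2.235, -0.003]
force: [-2.4, -0.3, 14.0]
opening: 0.148
```

>>> jog_arm(rows="-0.002 0 0 0;-0.002 0 0 0;-0.002 0 0 0;-0.002 0 0 0;0 0 0 0")

```text
clock: 31.15
tcp_pos: [0.6086, 0.0726, 0.1451]
eef_rot: [-2.205, 2.235, -0.003]
force: [-3.5, -0.1, 14.6]
opening: 0.152
```

```bash
python3 -c "
from h import *
roller('scene');roller('side')"
```

```text
scene y,z,slope [0.0663 0.1001 0.0008] mae 0.0009 305 tcp [0.6086 0.0725 0.1451] F [-4.   0.1 14.2] 31.2
side y,z,slope [0.0655 0.1004 0.0015] mae 0.0016 752 tcp [0.6086 0.0724 0.1451] F [-3.6  0.9 14.7] 31.25
```

>>> jog_arm(rows="-0.002 0.0003 -0.0002 0;-0.002 0 -0.0002 0;-0.002 0 -0.0002 0;-0.002 0 0 0;-0.002 0 0 0;-0.002 0 0 0;-0.002 0 0 0;0 0 0 0;0 0 0 0")

```text
clock: 32.0
tcp_pos: [0.6085, 0.0864, 0.1449]
eef_rot: [-2.205, 2.235, -0.002]
force: [-0.0, 0.5, 7.6]
opening: 0.148
```

>>> jog_arm(rows="0 0 -0.0003 0;0 0 -0.0004 0;0 0 -0.0008 0;0 0 -0.0015 0;0 0 -0.002 0;0 0 0 0")

```text
clock: 32.5
tcp_pos: [0.6078, 0.0858, 0.149]
eef_rot: [-2.205, 2.237, 0.0]
force: [0.9, 0.1, -0.6]
opening: 0.148
```

```bash
python3 -c "
from h import *
roller('scene');roller('side');roller('scene');roller('side')"
```

```text
scene y,z,slope [0.0733 0.1002 0.0015] mae 0.001 323 tcp [0.6078 0.0858 0.1489] F [ 0.4  0.4 -0.2] 32.55
side y,z,slope [ 0.0724  0.1001 -0.0011] mae 0.0016 766 tcp [0.6078 0.0858 0.1488] F [ 0.3  0.9 -0. ] 32.6
scene y,z,slope [0.0732 0.1003 0.0017] mae 0.0009 313 tcp [0.6077 0.0858 0.1487] F [ 0.9 -1.   0.3] 32.65
side y,z,slope [0.0722 0.1002 0.009 ] mae 0.0017 746 tcp [0.6077 0.0858 0.1487] F [-0.8 -0.8  0.2] 32.7
```

>>> jog_arm(rows="0.013 0 0 0;0.013 0 0 0;0 -0.0005 0.002 0;0 0 0.001 0;0 0 0.0005 0;0 0 0 0;0 0 0 0")

```text
clock: 33.28
tcp_pos: [0.6079, 0.06, 0.1453]
eef_rot: [-2.206, 2.237, 0.0]
force: [-0.4, -1.0, 0.7]
opening: 0.15
```

>>> jog_arm(rows="0 0 0.0005 0;0 0 0.0004 0;0 0 0 0;0 0 0 0")

```text
clock: 33.62
tcp_pos: [0.608, 0.0601, 0.1452]
eef_rot: [-2.206, 2.237, -0.0]
force: [-3.9, -0.8, 7.0]
opening: 0.146
```

```bash
python3 -c "
from h import *
roller('scene');roller('side')"
```

```text
scene y,z,slope [ 0.074   0.1002 -0.0019] mae 0.0009 315 tcp [0.608  0.0601 0.1452] F [-3.2 -0.5  6.6] 33.6667
side y,z,slope [0.0729 0.1003 0.0008] mae 0.0016 780 tcp [0.608  0.06   0.1452] F [-3.2 -1.   8.2] 33.7167
```

>>> jog_arm(rows="-0.002 0.0003 0.0002 0;-0.002 0 0 0;-0.002 0 0 0;-0.002 0 0 0;-0.002 0 0 0;-0.002 0 0.0001 0;-0.002 0 0.0001 0;-0.002 0 0 0;-0.002 0 0 0;-0.002 0 0 0;0 0 0 0")

```text
clock: 34.63
tcp_pos: [0.6081, 0.0805, 0.1447]
eef_rot: [-2.206, 2.236, -0.0]
force: [-2.2, 1.7, 7.0]
opening: 0.147
```

>>> jog_arm(rows="-0.002 0 0 0;-0.002 0 0 0;-0.002 0 0 0;-0.002 0 0 0;-0.002 0 0 0;-0.002 0 0 0;-0.002 0 0 0;-0.002 0 0 0;-0.002 0 0 0;-0.002 0 0 0;0 0 0 0")

```text
clock: 35.55
tcp_pos: [0.6082, 0.1004, 0.1452]
eef_rot: [-2.206, 2.236, -0.0]
force: [-5.2, -1.2, 11.9]
opening: 0.152
```

```bash
python3 -c "
from h import *
roller('scene');roller('side')
C=robot.camera
for n in('scene','side'):
    f=np.load(n+'.npz');robot.camera=lambda n,f=f:(f['im'],f['d']);print('initial:');roller(n)
robot.camera=C
for n in('scene','side'):
    f=np.load(n+'.npz');im=f['im'].astype(int);W=f['W']
    m=(abs(W[...,1]-.1)<.02)&(abs(W[...,0]-.608)<.078)&(W[...,2]>.045)&(W[...,2]<.075)
    g=im.sum(2);B=np.where(m,g,9999)
    pts=[]
    for x in np.arange(.545,.675,.01):
        k=m&(abs(W[...,0]-x)<.006)
        if k.sum()>5:
            i=np.argmin(np.where(k,g,9999));pts.append((x,W.reshape(-1,3)[i,1],W.reshape(-1,3)[i,2],g.flat[i]))
    p=np.array(pts);print(n,np.median(p[:,1]),np.polyfit(p[:,0]-.61,p[:,1],1)); print(p.round(3).tolist())
"
```

```text
scene y,z,slope [0.0941 0.1001 0.0026] mae 0.0009 295 tcp [0.6082 0.1003 0.1452] F [-4.8 -0.  10.3] 35.6
side y,z,slope [0.0926 0.1005 0.0023] mae 0.0016 770 tcp [0.6082 0.1002 0.1452] F [-4.9 -0.2 10.4] 35.65
initial:
scene y,z,slope [-0.0756  0.1    -0.0139] mae 0.001 372 tcp [0.6082 0.1002 0.1452] F [-4.9 -0.2 10.4] 35.65
initial:
side y,z,slope [-0.076   0.0997 -0.0117] mae 0.0018 700 tcp [0.6082 0.1002 0.1452] F [-4.9 -0.2 10.4] 35.65
scene 0.10131729508187463 [-0.02247218  0.10100591]
[[0.545, 0.102, 0.065, 127.0], [0.555, 0.102, 0.065, 127.0], [0.565, 0.103, 0.056, 298.0], [0.575, 0.103, 0.053, 421.0], [0.585, 0.103, 0.059, 440.0], [0.595, 0.1, 0.058, 341.0], [0.605, 0.1, 0.058, 341.0], [0.615, 0.101, 0.055, 248.0], [0.625, 0.101, 0.055, 250.0], [0.635, 0.101, 0.059, 308.0], [0.645, 0.101, 0.059, 308.0], [0.655, 0.098, 0.055, 325.0]]
side 0.10059259720174818 [0.0243     0.10076675]
[[0.545, 0.093, 0.063, 252.0], [0.555, 0.099, 0.057, 351.0], [0.565, 0.098, 0.055, 320.0], [0.575, 0.103, 0.059, 322.0], [0.585, 0.104, 0.06, 320.0], [0.595, 0.104, 0.06, 320.0], [0.605, 0.103, 0.06, 321.0], [0.615, 0.103, 0.06, 321.0], [0.625, 0.104, 0.06, 324.0], [0.635, 0.099, 0.056, 327.0], [0.645, 0.099, 0.057, 329.0], [0.655, 0.101, 0.058, 329.0], [0.665, 0.1, 0.07, 206.0]]
```

>>> jog_arm(rows="-0.002 0.0003 -0.0002 0;-0.002 0 -0.0001 0;-0.002 0 -0.0001 0;-0.002 0 0 0;-0.002 0 0 0;-0.002 0 0 0;-0.002 0 0 0;-0.0005 0 0 0;0 0 0 0;0 0 0 0")

```text
clock: 36.48
tcp_pos: [0.6081, 0.1147, 0.145]
eef_rot: [-2.206, 2.237, -0.0]
force: [-1.6, -0.1, 6.3]
opening: 0.152
```

Run:
```python
from h import *
roller('scene');roller('side')
s=robot.read_state();im,d=robot.camera('wrist');save('w3',im);np.savez('w3.npz',im=im,d=d,W=cloud('wrist',d,s))
```

```text
scene y,z,slope [ 0.1012  0.1002 -0.0003] mae 0.001 324 tcp [0.6081 0.1147 0.1449] F [-1.3 -0.3  6. ] 36.5333
side y,z,slope [0.0997 0.1005 0.0007] mae 0.0017 760 tcp [0.6081 0.1147 0.145 ] F [-1.7  1.8  7.1] 36.5833
```

View pics/w3.png

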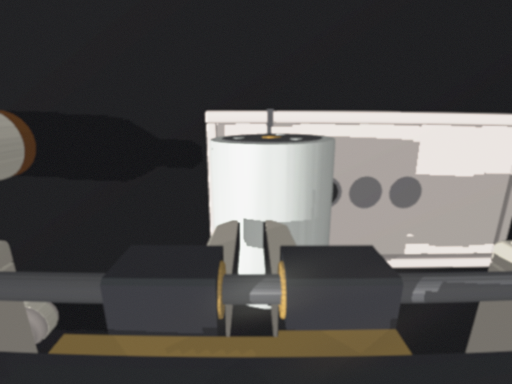

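The mark's ear at (270,120) lines up with the hub of the drum's end at (270,136). Stoppers 0 and 1 at (405,192) and (365,192) look flat. I'll check the numbers.

```bash
cat > chk.py <<'E'
from h import *
import sys
from scipy.optimize import least_squares
f=np.load(sys.argv[1]);W=f['W'];im=f['im'].astype(int);Z=W[...,2]
ear=(abs(W[...,0]-.676)<.012)&(abs(W[...,1]-.099)<.03)&(Z>.055)&(Z<.08)
q=W[ear&(im.max(2)<130)];print('ear far',len(q),q.mean(0) if len(q) else '')
ear=(abs(W[...,0]-.541)<.012)&(abs(W[...,1]-.101)<.03)&(Z>.055)&(Z<.08)
q=W[ear&(im.max(2)<130)];print('ear near',len(q),q.mean(0) if len(q) else '')
H=W[(Z>.12)&(Z<.144)&(abs(W[...,0]-.607)<.05)&(abs(W[...,1]-.1)<.05)&(im.min(2)>100)]
if len(sys.argv)>2: H=H[H[:,0]>float(sys.argv[2])]
def res(p):return np.hypot(H[:,1]-p[0]-p[2]*(H[:,0]-.61),H[:,2]-p[1])-.045
o=least_squares(res,[.1,.1,0],loss='soft_l1',f_scale=.001);print('roller',o.x.round(4),len(H),np.abs(o.fun).mean(),'x',H[:,0].min(),H[:,0].max())
deck=(abs(W[...,0]-.609)<.045)&(W[...,1]>-.1)&(W[...,1]<.09)&(abs(Z-.055)<.01)
br=deck&(im.min(2)>110)
A=W[br];k=abs(A[:,0]-.609)>.018;A=A[k];co=np.linalg.lstsq(np.c_[A[:,:2],np.ones(len(A))],A[:,2],rcond=None)[0]
for n,y in enumerate((-.0305,.0075,.0455)):
    m=(np.hypot(W[...,0]-(.609+.0145*(y-.0075)),W[...,1]-y)<.009)&(abs(Z-.055)<.015)&(im.max(2)<110)
    P=W[m]
    if len(P): print('stopper',n,len(P),'height mm',1e3*np.median(P[:,2]-np.c_[P[:,:2],np.ones(len(P))]@co))
E
python3 chk.py w3.npz .63
python3 chk.py w1.npz
```

```text
ear far 121 [0.67340498 0.09784109 0.06922785]
ear near 0 
roller [0.0991 0.0991 0.0035] 4344 0.0003943335116275983 x 0.6300016822516018 0.6569982052342862
stopper 0 272 height mm 0.44666384633637934
stopper 1 279 height mm 0.4342927286388326
stopper 2 40 height mm 0.6599655277129621
ear far 46 [0.6759903  0.09751416 0.06505433]
ear near 55 [0.54438951 0.09970036 0.06481471]chk.py:12: RuntimeWarning: Mean of empty slice.
  o=least_squares(res,[.1,.1,0],loss='soft_l1',f_scale=.001);print('roller',o.x.round(4),len(H),np.abs(o.fun).mean(),'x',H[:,0].min(),H[:,0].max())
  ret = ret.dtype.type(ret / rcount)
Traceback (most recent call last):
  File "chk.py", line 12, in <module>
    o=least_squares(res,[.1,.1,0],loss='soft_l1',f_scale=.001);print('roller',o.x.round(4),len(H),np.abs(o.fun).mean(),'x',H[:,0].min(),H[:,0].max())
                                                                                                                           ~~~~~~~~~~^^
ValueError: zero-size array to reduction operation minimum which has no identity
```

>>> jog_arm(rows="0 0 -0.0003 0;0 0 -0.0003 0;0 0 -0.0004 0;0 0 -0.0008 0;0 0 -0.0015 0;0 0 -0.003 0;0 0 0 0")

```text
clock: 37.22
tcp_pos: [0.6084, 0.1143, 0.1513]
eef_rot: [-2.205, 2.237, -0.001]
force: [-0.3, -0.2, -0.6]
opening: 0.15
```

Run:
```python
from h import *
for i in range(3): roller('scene')
```

```text
scene y,z,slope [0.1012 0.1004 0.0067] mae 0.001 327 tcp [0.6083 0.1143 0.1511] F [-0.5  0.7  0. ] 37.2667
scene y,z,slope [0.1011 0.1002 0.0053] mae 0.001 320 tcp [0.6082 0.1143 0.1509] F [-0.1 -1.   0.7] 37.3167
scene y,z,slope [0.1012 0.1002 0.0012] mae 0.0009 330 tcp [0.6082 0.1143 0.1508] F [0.1 0.6 0.4] 37.3667
```

Steady on the mark. I'll retract straight up and check from above.

>>> jog_arm(rows="0 0 -0.01 0;0 0 -0.02 0;0 0 -0.03 0;0 0 -0.03 0;0.01 0.005 -0.02 0;0.02 0.01 0 0;0.02 0.01 0 0;0.01 0.005 0 0;0 0 0 0;0 0 0 0;0 0 0 0;0 0 0 0")

```text
clock: 38.37
tcp_pos: [0.5776, 0.0555, 0.2606]
eef_rot: [2.206, -2.237, -0.0]
force: [0.3, 0.0, 0.7]
opening: 0.152
```

```bash
python3 - <<'E'
from h import *
roller('scene');roller('side')
s=robot.read_state();im,d=robot.camera('wrist');save('w4',im);np.savez('w4.npz',im=im,d=d,W=cloud('wrist',d,s))
E
python3 chk.py w4.npz
```

```text
scene y,z,slope [0.1012 0.1002 0.0051] mae 0.001 360 tcp [0.5775 0.0555 0.2605] F [-0.6 -0.3 -0.2] 38.4167
side y,z,slope [0.0998 0.1003 0.0035] mae 0.0016 831 tcp [0.5775 0.0554 0.2605] F [-0.3 -0.4  0.1] 38.4667
ear far 41 [0.67677282 0.09806543 0.06658668]
ear near 0 
roller [0.0991 0.0991 0.001 ] 6364 0.00045131436877401796 x 0.5570000261623677 0.6569985683991417
stopper 0 6 height mm 0.2795715637423958
stopper 1 2 height mm 0.6484371485439739
stopper 2 153 height mm 0.6547485349738744
```

View pics/w4.png

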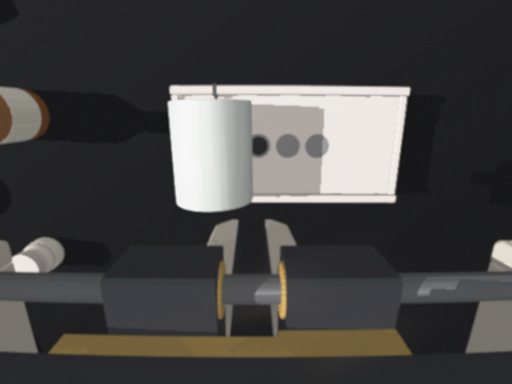

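```bash
python3 -c "
from h import *
print(robot.close_job())"
```

```text
the job is handed in; nothing more can be done
None
```

I rolled the roller over all three stoppers by pressing on its top with the fingertips, set it on the marked line, lifted clear and handed the job in at about 38.5 s. No verdict was reported.

**Pressing force:** mostly 10–20 N, about 24 N at most in the readings taken at the end of each move. It could have gone higher between readings.

**Roller position:** the last wrist-camera check put the roller axis at y = 0.0991 m, against about 0.099 m for the mark. It lies about 1° askew to the line. It held still for over a second after I let go.

**Stoppers:** measured at about 0.4, 0.4 and 0.65 mm above the deck, so they look home. The camera depth cannot confirm the last half millimetre. While the roller was over each one, its total load was well above the 16 N that moves it.

**What went wrong:** on the first release, partway onto stopper 0, the roller rolled back about 15 mm along the deck. I pressed it again and rolled over that stopper in full. The bottle, beaker and jar were not touched.

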